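# Crank an eccentric spindle to its high point under a gauge

## Robot

A 7-joint arm with a two-finger parallel gripper is mounted at the origin on the work surface. World frame = base frame: x ahead of the robot, y to its left, z up, the work surface at z = 0. Lengths are in mm, angles in rad, forces in N, time in s.
With the tool pointing down it reaches from about 425 to 925 mm from the base axis. Payload 6.8 kg.
Tool frame: the origin (TCP) lies at the very end of the fingers, on their centre line; the grasp point (between the pads) lies 19 mm behind it; z points along the fingers, y is the line along which they close (so a half turn about z gives the same grasp; the last joint's range is limited). The gripper opens to 85 mm and grips with 20 to 120 N. Pads are 22 mm wide; open, the fingers measure 114 mm over their backs; the gripper's body (76 mm by 85 mm) begins 54 mm behind the grasp point. The pads swing forward as they close: fully open they stand 13 mm farther back than shut.
Start: joints at [1.017, 0.477, 0.022, 1.555, -0.011, 1.109, -0.083], TCP at [291.057, -609.043, 231.308] pointing down, gripper open.
Joint ranges: [-2.96, 2.96], [-0.34, 2.1], [-1.41, 1.46], [0.24, 2.44], [-1.37, 4.51], [0.17, 1.92], [-2.96, 2.96]. Speed limits (rad/s): [2.39, 2.39, 3.14, 3.14, 3.14, 3.14, 3.14].

## Interface

Orientations are given as a unit quaternion [w, x, y, z].
In Python, from rig import arm gives the robot as it stands.
- The arm moves only by the tool send_rows, never from a script. Its argument "series" is a list that holds one entry, the list of rows, each a list of 5 numbers: the finger opening in m, from 0 to 0.0854, then the shift along the tool's x, y, z in m, then the turn about the tool's z in degrees. In form: [[[claw, x, y, z, twist], ...]]. A call has 1 to 8 rows; each row is the pose to reach, as a shift and turn from the pose commanded when the call began, along the tool's axes at that moment; what a row does not reach only later rows make up. A row lasts 1/12 s, in which the tool goes at most 41.7 mm and 7.16 degrees, less where a joint would pass 70% of its speed; a pose out of reach is approached as far as the arm can. A call with a gripper value outside its range is refused whole. The fingers move at their own pace and stop on an object; the grip force is fixed at half the most. Time passes only in rows, so rows that repeat a pose let the fingers close. It gives the time, the measured TCP pose, the force, the opening and the grip force at its end, in the units of the state.
- arm.observe(): the state, without advancing time (a new reading comes with each control period).
- arm.capture(name): name is "scene" or "top" or "wrist"; returns the picture (420x560x3 uint8, red, green, blue); there is no depth.
- arm.camera_model(name): a dict with "fx", "fy", "cx", "cy" (pixels), "T" (4x4, takes a point from camera to world coordinates). Camera axes: x right, y down, z forward; pixel columns grow to the right and rows downward; lengths in mm; the calibration is good to about 2 mm. A picture is of the moment at which its call begins: read the wrist's pose just before it. camera_model takes no time and is no camera call; for the wrist camera it gives the pose at the moment of the call.
- arm.finish_job(): hands the job in; it is judged then, once.
Trained networks look in the newest picture that a camera, given by its name, has taken for a name from the list of things; names that differ only in an ending like _2 or _b are one class to them, and where a whole thing is asked for, a point or a joint stands for the part that bears it (a point fixed in the world has none). Each returns a list of dicts, best first, with "conf" (0 to 1); they miss things now and then, are a little off and sometimes report something else, mostly with a low value. They report only what shows in the picture. A call takes as long as a camera call.
- arm.search_frame(camera, target): "extent" ([centre column, centre row, width, height] in pixels, round what is visible of it).
- arm.outline_of(camera, target): "region" (420x560 bool, what is visible of it) and "extent" ([centre column, centre row, width, height] in pixels, round what is visible of it).
- arm.place_of(camera, target): "location" ([column, row] in pixels: a listed point, or the origin of a listed thing).
The state is a dict: "clock": time; "joint_pos": joint angles; "qd": joint speeds; "joint_efforts": joint torques, N m; "tool_pos": TCP position; "tool_rot": TCP orientation; "ft_force": force on the tool from outside, world axes, zero at the start; "moment": the same for the moment, N m; "opening": opening from 0.0 (shut) to 1.0 (fully open); "gripper_force": force on a finger pad.
Only numpy, scipy, OpenCV 4.12 (cv2) and the standard library are available. Lean on these libraries where they do the work, as an engineer would, in place of code of your own. Each camera call takes 0.05 s, during which the arm holds its last target. There are 200 camera calls.

## Task

The brass eccentric of a pump drive is mounted between centres under the plunger of a pointer gauge. Turn it with the crank until the gauge has gone to its lowest reading, then turn on (either way) to the highest reading, and let go so that it stays there. Do not touch the gauge, and leave the loose things on the worktop where they are.

Things in the scene. Friction and masses are not known exactly. Their poses are not given: they have to be found in the camera images.
- plunger (a joint): Travel in m of the gauge's upright sprung plunger (black rod, flat steel foot 30 x 16 mm on the brass eccentric): about 0 with the eccentric's lowest side up, about 0.020 with its highest side up, and 0.010 + 0.010 cos(crank angle from the highest point) between. A 2.5 to 5 N spring holds it down. How the crank stands to the eccentric differs from start to start.
- scale_mid (a point): Middle of the gauge's upright white scale plate (115 mm square), which faces away from the robot. In front of it a red pointer, 80 mm long, is lifted by the plunger: its tip is about 80 mm higher at the highest reading (tip near the plate's top) than at the lowest (near its bottom).
- grip_mid (a point): Middle of the crank's black level grip, 20 mm diameter, 90 mm long, lying along the spindle axis. It spins freely on its pin, so it can be held from above while carried round. It runs on an upright circle of 45 mm radius about crank_axis, either way without end. Turning takes 3 to 7 N; friction keeps the crank where it is left. Its outer end is free; the crank arm is 15 mm from its inner end.
- crank_axis (a point): Centre of grip_mid's circle, on the spindle axis, 150 mm above the worktop. Its y axis runs along the spindle axis from the crank towards the eccentric, z is up, x is level. From here along +y: crank hub's outer face 60 mm, blue headstock block (175 mm high) from 90 mm, middle of the brass eccentric (70 mm diameter, 24 mm wide, 10 mm off-centre) 283 mm.
- gauge: The pointer gauge with its steel column, fixed, up to 310 mm high. Its origin is on the worktop straight below the spindle axis, 253 mm from crank_axis along +y; plunger and scale stand 30 mm farther along +y, the column 85 mm to the -x side of them. Not to be touched.
- spare_disc: Bystander: loose brass disc 70 mm diameter, 20 mm high, lying flat. Origin at the centre of its underside.
- wrench: Bystander: loose steel wrench lying flat along its x axis. Origin on the worktop under it.
- flask: Bystander: upright amber jar with blue cap, 60 mm diameter, 110 mm high. Origin at the centre of its underside.

How it is judged (in metres and radians):
On the way:
1. the gauge has been at its lowest reading (within 1.2 mm) (value of joint plunger below 0.0012 m), for 0.05 s.
At the end, for the whole second after the job is handed in: After passing its lowest reading, the gauge plunger stands within 0.7 mm of its highest reading (above 0.0193 m, which is about 20 degrees of crank either side) and stays there with the crank let go (value of joint plunger above 0.0193 m); the robot touches nothing.
It fails at once if the gauge is touched by the robot (contact force between gauge and the fingers above 1 N or contact force between gauge and the arm above 1 N).
It fails at once if a bystander is shifted by more than 20 mm (distance of any of spare_disc, wrench, flask from where it was at the start of the episode above 0.02 m).
It also fails if it takes over 56 s, if anything falls off the work surface, if the arm or the gripper's body presses on something with over 40 N, if the wrist force passes 120 N, or if a joint passes its speed limit or range.

## Working session

There is one attempt and no reset: what is moved stays moved. The work goes in short steps, Python scripts to look and compute and a tool call to move; the robot and the scene stay as the last step left them, time stands still between calls to the robot, and variables do not carry over. Pictures are saved under pics/ and viewed, at most 10 in all, crops included, and the job is handed in when it is done.

Besides the shell and the picture viewer there is one more tool, called after ">>>" as name([rows], argument=value, ...), one row to a line, values as JSON. send_rows: Moves the arm, as the interface text tells. Its arguments: {"type":"object","properties":{"series":{"type":"array","items":{"type":"array","items":{"type":"array","items":{"type":"number"}}}}},"required":["series"]}

```bash
mkdir -p pics
cat > h.py <<'E'
import numpy as np, cv2
from rig import arm
def ray(cam,p):
    m=arm.camera_model(cam);T=np.array(m["T"])
    d=T[:3,:3]@np.array([(p[0]-m["cx"])/m["fx"],(p[1]-m["cy"])/m["fy"],1]);return T[:3,3],d/np.linalg.norm(d)
def tri(rs):
    A=0;b=0
    for o,d in rs:
        P=np.eye(3)-np.outer(d,d);A=A+P;b=b+P@o
    X=np.linalg.solve(A,b);return X,[float(np.linalg.norm((np.eye(3)-np.outer(d,d))@(X-o))) for o,d in rs]
def atz(r,z):
    o,d=r;return o+d*(z-o[2])/d[2]
E
python3 - <<'E'
from h import *
ims=[]
for c in("scene","top"):
    im=arm.capture(c);cv2.imwrite(f"pics/{c}0.png",im[:,:,::-1])
    for t in("crank_axis","grip_mid","scale_mid","gauge","spare_disc","wrench","flask"):
        r=arm.place_of(c,t)
        print(c,t,[(np.round(x["location"]),round(x["conf"],2)) for x in r[:2]])
    m=arm.camera_model(c);print(np.round(m["T"],2),m["fx"])
print(arm.observe())
E
```

```text
scene crank_axis [(array([233., 189.]), 0.83)]
scene grip_mid [(array([234., 184.]), 0.58)]
scene scale_mid [(array([332., 177.]), 0.78)]
scene gauge [(array([232., 182.]), 0.33)]
scene spare_disc []
scene wrench []
scene flask [(array([230., 191.]), 0.45)]
[[ 7.00000e-02  8.20000e-01 -5.60000e-01  1.23177e+03]
 [ 1.00000e+00 -6.00000e-02  3.00000e-02 -1.87900e+01]
 [-1.00000e-02 -5.60000e-01 -8.30000e-01  1.07636e+03]
 [ 0.00000e+00  0.00000e+00  0.00000e+00  1.00000e+00]] 384.5401870125984
top crank_axis [(array([319., 226.]), 0.64)]
top grip_mid [(array([318., 240.]), 0.42)]
top scale_mid [(array([233., 212.]), 0.6)]
top gauge [(array([256., 218.]), 0.63)]
top spare_disc [(array([401., 232.]), 0.56)]
top wrench [(array([285., 180.]), 0.7)]
top flask [(array([141., 209.]), 0.69), (array([237., 213.]), 0.34)]
[[ 1.00000e-02 -1.00000e+00  6.00000e-02  4.83770e+02]
 [-1.00000e+00 -2.00000e-02 -1.00000e-02  1.95900e+01]
 [ 1.00000e-02 -6.00000e-02 -1.00000e+00  1.89215e+03]
 [ 0.00000e+00  0.00000e+00  0.00000e+00  1.00000e+00]] 482.4270368603372
{'clock': 0.8, 'joint_pos': array([ 1.01690009,  0.47695636,  0.02241785,  1.55541167, -0.01150575,
        1.10925911, -0.08306578]), 'qd': array([-0.00066793, -0.00147054,  0.00142307, -0.00096363,  0.00159303,
        0.00083224,  0.00018225]), 'joint_efforts': array([-7.07539693e-04, -5.96261036e+01,  1.60588782e+00, -2.81535405e+01,
        1.24314878e-02,  1.56918941e-03, -3.42773217e-05]), 'tool_pos': array([ 291.05371574, -609.05526991,  231.33259937]), 'tool_rot': array([4.32440948e-05, 9.75261495e-01, 2.21054325e-01, 1.96806064e-05]), 'ft_force': array([ 0.84943108, -0.17704656,  0.34212679]), 'moment': array([0.06885922, 0.00791492, 0.07010559]), 'gripper_force': 0.0, 'opening': 1.001381706523827}
```

View pics/scene0.png

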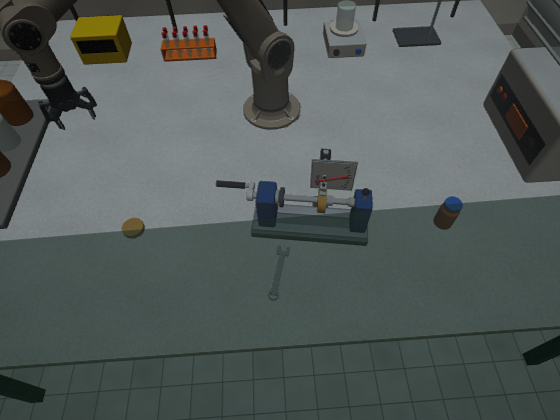

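View pics/top0.png

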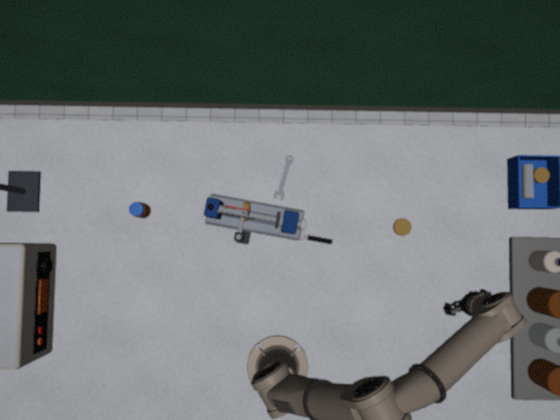

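The scene picture shows the rig at columns 217–370, with the grip at (231,184), the red pointer at about (318,182)–(350,178) and the plate at rows 160–190. In the top picture the grip runs (307,238)–(331,241), the blocks sit at (211,208) and (291,221), the disc at (402,227) and the jar at (140,210).

Run:
```python
from h import *
G={"scene":(231,184),"top":(319,240)}
for n,s,t in(("grip",(231.5,184),(319.5,239.8)),("axis",(233,189),(319,226)),("scale",(332,177),(233,212))):
    X,e=tri([ray("scene",s),ray("top",t)]);print(n,np.round(X),np.round(e))
print("axis@150 top",atz(ray("top",(319,226)),150),"scene",atz(ray("scene",(233,189)),150))
a=atz(ray("top",(291.5,221)),175);b=atz(ray("top",(213.5,208)),175);print("blocks",a,b,np.degrees(np.arctan2(*(b-a)[1::-1])))
for z in(110,150,190):print(z,atz(ray("top",(307,238)),z),atz(ray("top",(331,241)),z))
print("disc",atz(ray("top",(402,227)),20))
im=[arm.capture("scene"),arm.capture("top")]
o=np.hstack([cv2.resize(im[0][145:245,210:380],None,fx=3,fy=3,interpolation=2)[:,:,::-1]])
o2=cv2.resize(im[1][180:260,195:340],None,fx=3.5,fy=3.5,interpolation=2)[:,:,::-1]
w=max(o.shape[1],o2.shape[1]);P=lambda q:np.pad(q,((0,0),(0,w-q.shape[1]),(0,0)))
cv2.imwrite("pics/c1.png",np.vstack([P(o),P(o2)]))
for t in("grip_mid","plunger"):
  for c in("scene","top"):
    r=arm.outline_of(c,t);print(t,c,[(np.round(x["extent"],1),round(x["conf"],2)) for x in r])
```

```text
grip [ 488. -144.  133.] [2. 2.]
axis [ 537. -137.  171.] [4. 4.]
scale [577. 155. 249.] [6. 6.]
axis@150 top [ 537.41236556 -142.70258707  150.        ] scene [ 520.42366737 -135.40869103  150.        ]
blocks [552.97446895 -42.1645481  175.        ] [595.0972304  236.41334409 175.        ] 81.40164551642657
110 [ 493.69205104 -102.54230525  110.        ] [ 483.95452124 -191.28788     110.        ]
150 [493.46944185 -99.80097202 150.        ] [ 483.95046918 -186.55466807  150.        ]
190 [493.24683267 -97.05963878 190.        ] [ 483.94641713 -181.82145614  190.        ]
disc [ 542.39982559 -477.87577666   20.        ]
grip_mid scene [(array([230.5, 186.6,  24. ,  11.4]), 0.63), (array([334.1, 177.8,  48.7,  55. ]), 0.55)]
grip_mid top [(array([322.8, 240.9,  22. ,   8.8]), 0.64)]
plunger scene []
plunger top []
```

View pics/c1.png

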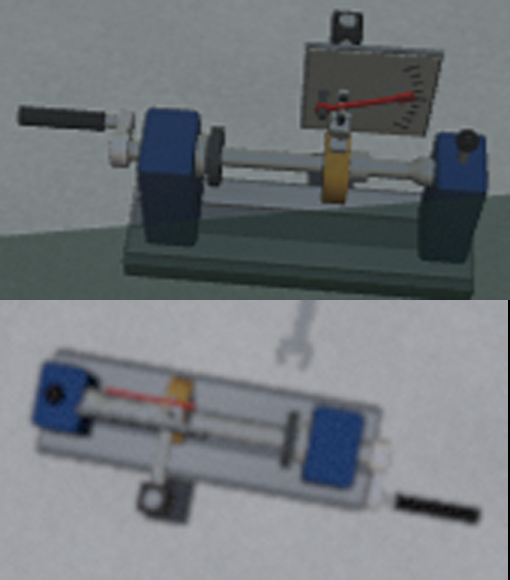

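>>> send_rows([
  [[0.0854,0.028,-0.025,0,-6.5],[0.0854,0.056,-0.05,0,-13],[0.0854,0.084,-0.075,0,-20],[0.0854,0.112,-0.1,0,-27],[0.0854,0.14,-0.125,0,-34],[0.0854,0.168,-0.15,0,-41],[0.0854,0.196,-0.175,0,-48],[0.0854,0.224,-0.2,0,-55]],
])

```text
clock: 1.77
tool_pos: [407.3, -330.4, 231.6]
tool_rot: [0.0, 0.761, 0.649, -0.0]
ft_force: [1.6, -0.2, 0.8]
opening: 0.999
gripper_force: 0.0
```

>>> send_rows([
  [[0.0854,0.035,0.009,0,-1.0],[0.0854,0.07,0.018,0,-1.0],[0.0854,0.105,0.027,0,-1.0],[0.0854,0.14,0.036,0,-1.0],[0.0854,0.175,0.045,0,-1.0],[0.0854,0.19,0.048,0,-1.0],[0.0854,0.19,0.048,0,-1.0],[0.0854,0.19,0.048,0,-1.0]],
])

```text
clock: 2.43
tool_pos: [485.8, -151.8, 231.5]
tool_rot: [0.0, 0.757, 0.654, 0.0]
ft_force: [0.1, 0.1, 0.6]
opening: 1.002
gripper_force: 0.0
```

Run:
```python
from h import *
o=arm.observe();print(o["tool_pos"],o["tool_rot"])
im=arm.capture("wrist");cv2.imwrite("pics/w1.png",im[:,:,::-1])
for t in("grip_mid","crank_axis"):
    r=arm.place_of("wrist",t)
    for x in r:print(t,x["location"],x["conf"],atz(ray("wrist",x["location"]),145))
r=arm.outline_of("wrist","grip_mid")
for x in r:print(x["extent"],x["conf"],cv2.minAreaRect(np.argwhere(x["region"])[:,::-1].astype(np.float32)))
```

```text
[ 485.8106251  -151.81661478  231.46407267] [1.89832200e-04 7.56596750e-01 6.53881733e-01 2.30192388e-05]
grip_mid [284.0, 202.9] 0.77 [ 487.05655468 -144.23102312  145.        ]
[285.6, 204.8, 25.9, 115.8] 0.73 ((285.0, 203.0), (114.0, 26.0), 90.0)
```

View pics/w1.png

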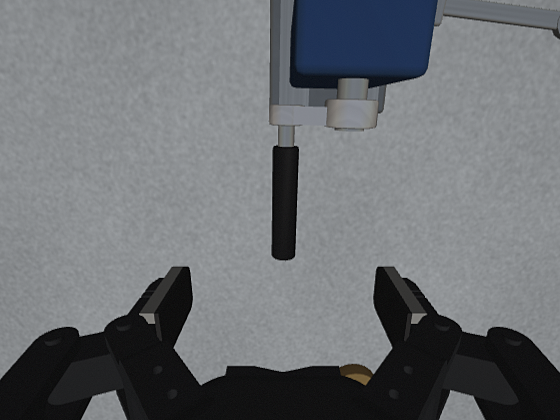

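The wrist picture shows the grip upright in the image at (285,203), parallel to tool x. The crank arm is at rows 105–125, the hub at (352,113), and the finger tips are at (180,290) and (385,290).

Run:
```python
from h import *
w=ray("wrist",(285,203));
for s in((231.5,184),(230.5,185.5)):print(tri([ray("scene",s),ray("top",(319.5,239.8)),w]),tri([ray("scene",s),w]))
m=arm.camera_model("wrist");print(np.round(m["T"],2),m["fx"])
for z in(120,135,150,165,180):
  p,q=[atz(ray("wrist",x),z) for x in((285.5,146.5),(283.5,260))];r,s=[atz(ray("wrist",x),z) for x in((272,203),(298,203))]
  d=p-q;print(z,np.linalg.norm(p-q),np.linalg.norm(r-s),(p+q)/2,np.degrees(np.arctan2(d[1],d[0])), "hub@150",atz(ray("wrist",(352,128)),130))
```

```text
(array([ 487.7449489 , -145.40515943,  134.65526437]), [3.3216049015102027, 1.0331971738093033, 2.3080862983002657]) (array([ 487.9791046 , -144.75681929,  135.19204214]), [2.804783210451813, 2.8047832104518338])
(array([ 487.64401452, -147.73352074,  127.22778919]), [1.701914646905669, 0.5910986349378505, 2.2678582890342183]) (array([ 487.47329413, -148.11501783,  126.86822882]), [1.97806583806411, 1.9780658380640734])
[[ 9.9000e-01 -1.4000e-01 -5.0000e-02  4.9641e+02]
 [-1.5000e-01 -9.4000e-01 -3.0000e-01 -7.5580e+01]
 [-0.0000e+00  3.1000e-01 -9.5000e-01  3.7357e+02]
 [ 0.0000e+00  0.0000e+00  0.0000e+00  1.0000e+00]] 315.59492422401064
120 100.01714331089129 21.83418341673791 [ 485.85464768 -155.20996493  120.        ] 80.58276613910846 hub@150 [545.41652536 -98.53574398 130.        ]
135 94.10066407942077 20.54258991141552 [ 486.4791995  -150.49971369  135.        ] 80.58276613910846 hub@150 [545.41652536 -98.53574398 130.        ]
150 88.18418484795023 19.25099640609312 [ 487.10375132 -145.78946246  150.        ] 80.58276613910843 hub@150 [545.41652536 -98.53574398 130.        ]
165 82.26770561647972 17.95940290077072 [ 487.72830314 -141.07921122  165.        ] 80.58276613910841 hub@150 [545.41652536 -98.53574398 130.        ]
180 76.35122638500918 16.667809395448266 [ 488.35285496 -136.36895998  180.        ] 80.58276613910843 hub@150 [545.41652536 -98.53574398 130.        ]
```

>>> send_rows([
  [[0.0854,0.002,0.001,0.03,0],[0.0854,0.002,0.001,0.06,0],[0.0854,0.002,0.001,0.09,0],[0.0854,0.002,0.001,0.108,0],[0.0854,0.002,0.001,0.108,0],[0.015,0.002,0.001,0.108,0],[0.015,0.002,0.001,0.108,0],[0.015,0.002,0.001,0.108,0]],
])

```text
clock: 3.3
tool_pos: [488.0, -151.3, 124.9]
tool_rot: [0.001, 0.758, 0.653, 0.001]
ft_force: [0.3, 0.8, -0.1]
opening: 0.607
gripper_force: 0.0
```

>>> send_rows([
  [[0.015,0,0,0,0],[0.015,0,0,0,0],[0.015,0,0,0,0],[0.015,0,0,0,0],[0.015,0,0,0,0]],
])

```text
clock: 3.72
tool_pos: [487.3, -150.9, 124.2]
tool_rot: [0.001, 0.757, 0.653, 0.0]
ft_force: [-1.2, 0.4, 5.6]
opening: 0.214
gripper_force: 58.4
```

>>> send_rows([
  [[0.015,0,-0.0003,-0.006,0],[0.015,0,-0.0004,-0.0117,0],[0.015,0,0.0005,-0.0175,0],[0.015,0,0.0024,-0.0231,0],[0.015,0,0.005,-0.0285,0],[0.015,0,0.008,-0.0335,0],[0.015,0,0.008,-0.0335,0]],
])

```text
clock: 4.3
tool_pos: [490.4, -151.5, 156.5]
tool_rot: [-0.003, 0.757, 0.653, -0.003]
ft_force: [-13.6, 1.8, 5.5]
opening: 0.207
gripper_force: 60.1
```

```bash
cat >> h.py <<'E'
def red(name=None):
    im=arm.capture("scene");c=im[150:200,300:370].astype(int)
    m=(c[...,0]>c[...,1]*1.5+15)&(c[...,0]>c[...,2]*1.5+15)
    p=np.argwhere(m)
    if name:cv2.imwrite(f"pics/{name}.png",cv2.resize(im[140:240,210:380],None,fx=4,fy=4,interpolation=2)[:,:,::-1])
    if len(p)>5:
        k=p[p[:,1]>=p[:,1].max()-4];l=p[p[:,1]<=p[:,1].min()+4];print(len(p),"tip",k.mean(0)[::-1]+[300,150],"root",l.mean(0)[::-1]+[300,150])
E
python3 -c "
from h import *
red('s2')
im=cv2.imread('pics/scene0.png')[150:200,300:370,::-1].astype(int)
m=(im[...,0]>im[...,1]*1.5+15)&(im[...,0]>im[...,2]*1.5+15);p=np.argwhere(m);print('initial',p[p[:,1]>=p[:,1].max()-4].mean(0)[::-1]+[300,150],p[p[:,1]<=p[:,1].min()+4].mean(0)[::-1]+[300,150])
"
```

```text
63 tip [345.18181818 183.63636364] root [318.  180.1]
initial [345.09090909 176.63636364] [318.  179.9]
```

View pics/s2.png

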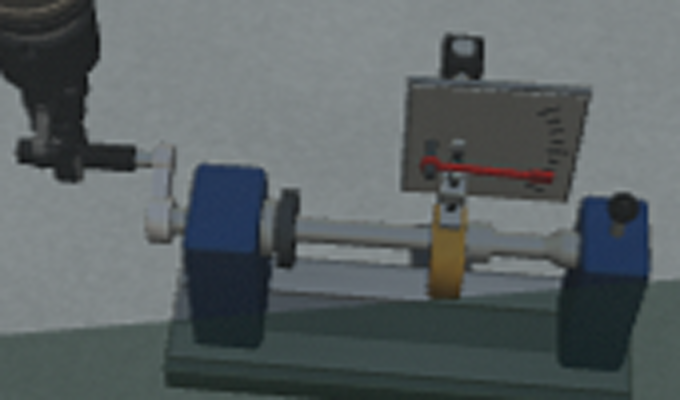

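Pointer tip has dropped from row 176.6 to 183.6 as the crank went up, so this is the direction towards the lowest reading.

>>> send_rows([
  [[0.015,0,0.001,-0.003,0],[0.015,0,0.0035,-0.006,0],[0.015,0,0.0065,-0.009,0],[0.015,0,0.0095,-0.0112,0],[0.015,0,0.013,-0.0132,0],[0.015,0,0.0165,-0.015,0],[0.015,0,0.0165,-0.015,0]],
])

```text
clock: 4.93
tool_pos: [505.7, -154.2, 173.0]
tool_rot: [-0.004, 0.758, 0.653, -0.005]
ft_force: [-23.0, 2.3, 23.9]
opening: 0.207
gripper_force: 62.2
```

```bash
python3 -c "
from h import *
red()"
```

```text
64 tip [343.69230769 187.69230769] root [318.  180.1]
```

>>> send_rows([
  [[0.015,0,0.004,-0.0015,0],[0.015,0,0.0075,-0.0025,0],[0.015,0,0.0115,-0.0035,0],[0.015,0,0.0115,-0.0035,0]],
])

```text
clock: 5.32
tool_pos: [524.3, -157.2, 180.4]
tool_rot: [0.003, 0.758, 0.653, 0.001]
ft_force: [-9.2, -0.9, 25.8]
opening: 0.206
gripper_force: 62.3
```

```bash
python3 -c "
from h import *
red()"
```

```text
58 tip [341.69230769 189.53846154] root [318.  180.1]
```

>>> send_rows([
  [[0.015,0,0.004,-0.0003,0],[0.015,0,0.008,-0.0005,0],[0.015,0,0.0118,-0.0003,0],[0.015,0,0.0118,-0.0003,0]],
])

```text
clock: 5.7
tool_pos: [538.2, -159.4, 180.4]
tool_rot: [0.004, 0.758, 0.653, 0.002]
ft_force: [-2.3, -2.9, 17.6]
opening: 0.209
gripper_force: 61.5
```

```bash
python3 -c "
from h import *
red()"
```

```text
57 tip [340.76923077 190.15384615] root [318.  180.1]
```

>>> send_rows([
  [[0.015,0,0.004,-0.003,0],[0.015,0,0.009,-0.0025,0],[0.015,0,0.013,-0.0015,0],[0.015,0,0.013,-0.0015,0]],
])

```text
clock: 6.08
tool_pos: [547.4, -160.9, 178.4]
tool_rot: [0.001, 0.758, 0.653, -0.0]
ft_force: [-3.3, -3.8, 3.4]
opening: 0.211
gripper_force: 60.0
```

```bash
python3 -c "
from h import *
red('s3')"
```

```text
54 tip [340.91666667 190.08333333] root [318.  180.1]
```

>>> send_rows([
  [[0.015,0,0.004,0.002,0],[0.015,0,0.007,0.004,0],[0.015,0,0.0105,0.0065,0],[0.015,0,0.0105,0.0065,0]],
])

```text
clock: 6.47
tool_pos: [558.3, -162.7, 171.6]
tool_rot: [0.001, 0.758, 0.653, 0.0]
ft_force: [-0.7, -4.7, 5.3]
opening: 0.211
gripper_force: 60.0
```

```bash
python3 -c "
from h import *
red()"
```

```text
56 tip [341. 190.] root [318.  180.1]
```

>>> send_rows([
  [[0.015,0,0.0035,0.003,0],[0.015,0,0.0071,0.0065,0],[0.015,0,0.0105,0.0113,0],[0.015,0,0.0133,0.0164,0],[0.015,0,0.0154,0.0219,0],[0.015,0,0.0169,0.0276,0],[0.015,0,0.0174,0.0334,0],[0.015,0,0.0174,0.0393,0]],
])

```text
clock: 7.18
tool_pos: [574.3, -165.3, 132.2]
tool_rot: [0.001, 0.758, 0.653, -0.001]
ft_force: [-6.8, -4.4, 8.6]
opening: 0.21
gripper_force: 60.3
```

```bash
python3 -c "
from h import *
red()"
```

```text
64 tip [344.75       184.91666667] root [318.  180.1]
```

>>> send_rows([
  [[0.015,0,-0.0009,0.0055,0],[0.015,0,-0.0025,0.0115,0],[0.015,0,-0.0048,0.017,0],[0.015,0,-0.008,0.0219,0],[0.015,0,-0.0115,0.0265,0],[0.015,0,-0.0159,0.0306,0],[0.015,0,-0.0206,0.0339,0],[0.015,0,-0.0258,0.0369,0]],
])

```text
clock: 7.9
tool_pos: [552.6, -161.6, 97.7]
tool_rot: [0.004, 0.758, 0.653, 0.002]
ft_force: [1.5, -5.7, 16.0]
opening: 0.206
gripper_force: 61.3
```

```bash
python3 -c "
from h import *
red()"
```

```text
60 tip [345.  176.5] root [318.  179.9]
```

>>> send_rows([
  [[0.015,0,-0.0055,0.0015,0],[0.015,0,-0.0112,0.0022,0],[0.015,0,-0.017,0.0026,0],[0.015,0,-0.023,0.0026,0],[0.015,0,-0.029,0.002,0],[0.015,0,-0.035,0.001,0],[0.015,0,-0.035,0.001,0],[0.015,0,-0.035,0.001,0]],
])

```text
clock: 8.62
tool_pos: [516.5, -155.7, 94.3]
tool_rot: [0.002, 0.758, 0.653, 0.002]
ft_force: [3.7, -4.3, -1.6]
opening: 0.209
gripper_force: 59.7
```

```bash
python3 -c "
from h import *
red('s4')"
```

```text
57 tip [343.08333333 173.16666667] root [317.9 179.7]
```

View pics/s4.png

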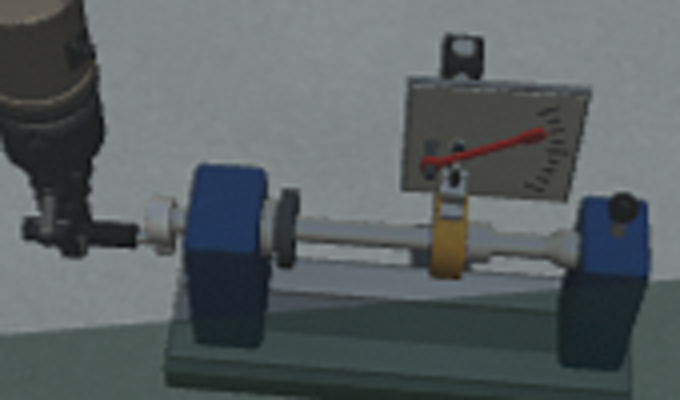

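The tip is at row 173.2, which fits a range of about 190 to 173. I'll bracket the peak from the other side to locate it better.

>>> send_rows([
  [[0.015,0,-0.0065,-0.0028,0],[0.015,0,-0.0115,-0.006,0],[0.015,0,-0.0159,-0.01,0],[0.015,0,-0.0159,-0.01,0]],
])

```text
clock: 9.0
tool_pos: [499.7, -152.9, 104.2]
tool_rot: [0.001, 0.757, 0.653, 0.001]
ft_force: [0.6, -3.2, -2.0]
opening: 0.211
gripper_force: 59.8
```

```bash
python3 -c "
from h import *
red()"
```

```text
56 tip [343.77777778 173.55555556] root [317.9 179.7]
```

>>> send_rows([
  [[0.015,0,-0.0027,-0.003,0],[0.015,0,-0.005,-0.006,0],[0.015,0,-0.007,-0.0092,0],[0.015,0,-0.009,-0.0128,0],[0.015,0,-0.009,-0.0128,0]],
])

```text
clock: 9.47
tool_pos: [490.3, -151.3, 116.6]
tool_rot: [0.001, 0.757, 0.653, 0.0]
ft_force: [1.2, -4.5, -2.3]
opening: 0.209
gripper_force: 59.9
```

```bash
python3 -c "
from h import *
red()"
```

```text
57 tip [344.18181818 175.18181818] root [318.  179.9]
```

>>> send_rows([
  [[0.015,0,0.0023,0.004,0],[0.015,0,0.005,0.0085,0],[0.015,0,0.009,0.0128,0],[0.015,0,0.0135,0.0168,0],[0.015,0,0.0184,0.02,0],[0.015,0,0.0225,0.022,0],[0.015,0,0.0225,0.022,0],[0.015,0,0.0225,0.022,0]],
])

```text
clock: 10.18
tool_pos: [513.2, -155.1, 95.1]
tool_rot: [0.001, 0.757, 0.653, 0.0]
ft_force: [-0.7, -3.6, 7.5]
opening: 0.213
gripper_force: 61.1
```

>>> send_rows([
  [[0.0854,0,0,0,0],[0.0854,0,0,0,0],[0.0854,0,0,0,0],[0.0854,0,0,0,0],[0.0854,0,0,0,0],[0.0854,0,0,0,0],[0.0854,0,0,0,0],[0.0854,0,0,0,0]],
])

```text
clock: 10.85
tool_pos: [512.0, -154.4, 94.2]
tool_rot: [-0.0, 0.757, 0.653, -0.0]
ft_force: [-0.4, 0.1, 0.2]
opening: 1.002
gripper_force: 0.0
```

>>> send_rows([
  [[0.0854,0,0,-0.02,0],[0.0854,0,0,-0.045,0],[0.0854,0,0,-0.07,0],[0.0854,0,0,-0.1,0],[0.0854,0,0,-0.13,0],[0.0854,0,0,-0.15,0],[0.0854,0,0,-0.15,0],[0.0854,0,0,-0.15,0]],
])

```text
clock: 11.52
tool_pos: [512.6, -154.6, 245.3]
tool_rot: [0.001, 0.757, 0.653, 0.001]
ft_force: [-0.1, 0.3, -0.1]
opening: 1.0
gripper_force: 0.0
```

```bash
python3 -c "
from h import *
red('s5')
im=arm.capture('wrist');cv2.imwrite('pics/w2.png',im[:,:,::-1])"
```

```text
55 tip [343.18181818 173.        ] root [317.77777778 179.55555556]
```

View pics/s5.png

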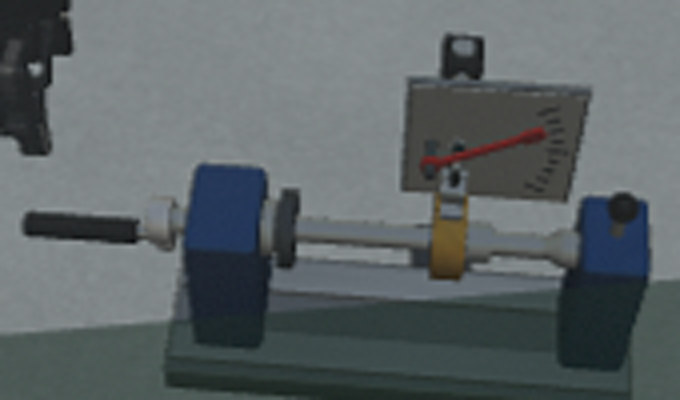

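The gripper is clear. The crank has stayed down, and the pointer tip at row 173.0 (crop position 540,132) is the highest seen.

```bash
python3 -c "
from rig import arm
print(arm.finish_job())"
```

```text
the job is handed in; nothing more can be done
None
```

I turned the crank through the gauge's lowest reading, then on to its highest, let go and handed the job in; the pointer stayed at the highest position seen, but no verdict came back.

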